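# Ready a polarimeter tube for measurement

### The arm

A 6-joint arm with a two-finger parallel gripper is mounted at the origin on the work surface; the furniture and walls round the work are solid. World frame = base frame: x ahead of the robot, y to its left, z up, the work surface at z = 0. Lengths are in mm, angles in rad, forces in N, time in s.
With the tool pointing down it reaches from about 375 to 925 mm from the base axis. Payload 5.7 kg.
Tool frame: the origin (TCP) lies on the centre line of the jaws, within the pads' length; the fingertips stand 19 mm ahead of it and the grasp point (between the pads) is the TCP; z points along the fingers, y is the line along which they close (so a half turn about z gives the same grasp; the last joint's range is limited). The gripper opens to 85 mm and grips with 20 to 120 N. Pads are 22 mm wide; open, the fingers measure 114 mm over their backs; the gripper's body (76 mm by 85 mm) begins 54 mm behind the grasp point. The pads swing forward as they close: fully open they stand 13 mm farther back than shut.
Start: joints at [-1.266, 0.359, 1.51, -0, 1.272, -0.115], TCP at [244.529, -547.879, 250.267] pointing down, gripper open.
Joint ranges: [-2.97, 2.97], [-1.01, 2.36], [0.21, 2.38], [-0.96, 4.11], [0.2, 2.71], [-2.98, 2.98]. Speed limits (rad/s): [2.39, 2.39, 3.14, 3.14, 3.14, 3.14].

### API

Orientations are given as a unit quaternion [x, y, z, w].
In Python, from workcell import r, optics, look_for, place_of gives the robot as it stands. The module is installed in compiled form; this text tells all that it offers.
- The arm moves only by the shell command python3 -m inch 'ROWS' [FORCE]. ROWS is a JSON object of lists of equal length, an entry for each row: "delta_pos": the shift along the tool's x, y, z in m, a list of three; "twist": the turn, a rotation vector about the tool's x, y, z in degrees, a list of three; "hand": the finger opening in m, from 0 to 0.0854. In form: {"delta_pos": [[x, y, z], ...], "twist": [[wx, wy, wz], ...], "hand": [hand, ...]}. A call has exactly 8 rows; each row is the pose to reach, as a shift and turn from the pose commanded when the call began, along the tool's axes at that moment; what a row does not reach only later rows make up. A row lasts 1/10 s, in which the tool goes at most 50 mm and 8.59 degrees, less where a joint would pass 70% of its speed; a pose out of reach is approached as far as the arm can. A call with a gripper value outside its range is refused whole. The fingers move at their own pace and stop on an object; FORCE is the grip in N (left out, the last holds). Time passes only in rows, so rows that repeat a pose let the fingers close, or fill a call up. It gives the time, the measured TCP pose, the force, the opening and the grip force at its end, in the units of the state.
- r.get_obs(): the state, without advancing time (a new reading comes with each control period).
- optics.snapshot(name): name is "scene" or "top"; returns a dict with "frame" (384x512x3 uint8, red, green, blue), "intrinsics" (3x3 intrinsics, pixels), "R" (3x3) and "t" (3): a world point X has camera coordinates R X + t. Camera axes: x right, y down, z forward; pixel columns grow to the right and rows downward; lengths in mm; the calibration is good to about 2 mm. A picture is of the moment at which its call begins. There is no depth.
- r.job_done(): hands the job in; it is judged then, once.
Trained networks look in the newest picture that a camera, given by its name, has taken for a name from the list of things; names that differ only in an ending like _2 or _b are one class to them, and where a whole thing is asked for, a point or a joint stands for the part that bears it (a point fixed in the world has none). Each returns a list of dicts, best first, with "confidence" (0 to 1); they miss things now and then, are a little off and sometimes report something else, mostly with a low value. They report only what shows in the picture. A call takes as long as a camera call.
- look_for(camera, target): "rect" ([left, top, right, bottom] in pixels, round what is visible of it).
- place_of(camera, target): "pixel" ([column, row] in pixels: a listed point, or the origin of a listed thing).
The state is a dict: "time_s": time; "joints": joint angles; "joint_velocities": joint speeds; "joint_efforts": joint torques, N m; "position": TCP position; "eef_rot": TCP orientation; "force": force on the tool from outside, world axes, zero at the start; "moment": the same for the moment, N m; "finger_gap": finger opening in mm; "finger_force": force on a finger pad.
Only numpy, scipy, OpenCV 4.12 (cv2) and the standard library are available. Lean on these libraries where they do the work, as an engineer would, in place of code of your own. Each camera call takes 0.05 s, during which the arm holds its last target. There are 200 camera calls.

### The job

A sample tube has been laid in the V-shaped trough of the polarimeter, short of its place. Gently slide it along the trough until its end touches the stop ring at the detector end (the end with the display), then close the lid over it so the reading can be taken. Leave the volumetric flask standing where it is.

Things in the scene. Friction and masses are not known exactly. Their poses are not given: they have to be found in the camera images.
- polarimeter: White instrument fixed on the bench, 370 mm long (own y), 165 mm deep (own x, front at x = -82.5). Origin: centre of its underside. End heads 112 mm high: lamp head (slots) y -185 to -130 mm, detector head (display, keys) y +115 to +185. Between them the open compartment, x -62 to +38, y -130 to +115 mm, rim at z 100, floor at z 46 mm; behind it a deck at z 100 mm with the lid's hinge.
- trough_mid (a point): Point on the bottom line of the aluminium V-trough that runs along the whole compartment: x -12, y 0, z 52 mm in the polarimeter's frame, same axes. Two plates at 45 degrees form a 90 degree groove along y; their upper edges are 16 mm above this line and 16 mm to either side of it.
- stop_face (a point): Centre of the end stop's face, a dark steel ring 34 mm across round the detector window, at x -12, y +105, z 72 mm in the polarimeter's frame, same axes. The tube lying in the trough has its axis on the line through this point along the polarimeter's y, and comes to it by sliding towards +y.
- sample_tube: Loose tube, 120 mm long along its own y, about 90 g: 18 mm glass with a 25 mm bulb at mid-length and a dark steel cap at each end (28 mm diameter, 16 mm long, flat ends at y -60 and +60 mm). Origin: on its axis at mid-length. Starts in the trough, 25 to 60 mm short of the stop; may roll about its axis. Slides with less than 2 N; fragile: pressing it with over 60 N breaks it.
- lid (a joint): Lid angle: 0 shut, 1.95 fully open, leaning back past upright against its own stop, where it starts and stays. Swung forward past upright (below 1.5) it sinks shut under its own weight, slowed by a damper, in about 2 s. Swinging it takes less than 3 N at the free edge.
- lid_hinge (a point): Middle of the lid's hinge line, which runs along the polarimeter's y at x = +50, y = -7.5, z = 104 mm in the polarimeter's frame, with the polarimeter's axes.
- lid_edge (a point): Middle of the lid's free edge, on a blue finger lip 60 mm wide, 129 mm from the hinge line. The lid is a white plate 236 mm wide and 10 mm thick; a plane through hinge line and this point lies within 3 mm of its middle. Its outer side faces back, away from the robot, while it stands open.
- sample_flask: Volumetric flask with a blue stopper, loose, 62 mm across the bulb, 179 mm tall, standing left of the polarimeter; origin at the centre of its base. Leave it alone.

How it is judged (in metres and radians):
On the way:
1. the tube's end touches the stop (within 2 mm), tube lying in the trough, lid still open (y of sample_tube in the frame of stop_face above -0.062 m and z of sample_tube in the frame of stop_face below 0.004 m and value of joint lid above 0.8 rad), for 0.2 s.
At the end, for the whole second after the job is handed in: The tube lies at rest in the trough (within 4 mm of its seated height, within 0.06 rad of the trough's direction) with its end within 2 mm of the stop ring's face, the lid is shut (below 0.05 rad), and the flask stands within 30 mm of where it was (y of sample_tube in the frame of stop_face between -0.062 and -0.057 m and z of sample_tube in the frame of stop_face between -0.004 and 0.004 m and angle between the y axis of sample_tube and the y axis of polarimeter, either way round below 0.06 rad and linear speed of sample_tube below 0.01 m/s and value of joint lid below 0.05 rad and distance of sample_flask from where it was at the start of the episode below 0.03 m and angle between sample_flask's own z axis and vertical below 0.2 rad); the robot touches nothing.
It fails at once if the tube is pressed against the polarimeter with more than 60 N (contact force between sample_tube and polarimeter above 60 N).
It fails at once if the flask is knocked over (angle between sample_flask's own z axis and vertical above 0.6 rad).
It also fails if it takes over 35 s, if anything falls off the work surface, if the arm or the gripper's body presses on something with over 40 N, if the wrist force passes 120 N, or if a joint passes its speed limit or range.

## Working session

There is one attempt and no reset: what is moved stays moved. The work goes in short steps, Python scripts to look and compute and a shell command to move; the robot and the scene stay as the last step left them, time stands still between calls to the robot, and variables do not carry over. Pictures are saved under pics/ and viewed, at most 10 in all, crops included, and the job is handed in when it is done.

```bash
mkdir -p pics
cat > h.py <<'E'
import numpy as np, cv2
from workcell import r, optics, look_for, place_of
E
python3 - <<'E'
from h import *
o=r.get_obs();print(o['time_s'],o['position'],o['eef_rot'],o['force'],o['finger_gap'])
ims=[]
for c in ['scene','top']:
    s=optics.snapshot(c);ims.append(s['frame']);print(c,s['intrinsics'].tolist(),s['R'].tolist(),s['t'].tolist())
    for n in ['polarimeter','trough_mid','stop_face','sample_tube','lid_hinge','lid_edge','sample_flask']:
        p=place_of(c,n);print(n,[(np.round(q['pixel'],1).tolist(),round(q['confidence'],2)) for q in p[:2]])
    print([q['rect'] for q in look_for(c,'sample_tube')[:1]])
cv2.imwrite('pics/a.png',cv2.cvtColor(ims[0],cv2.COLOR_RGB2BGR))
cv2.imwrite('pics/b.png',cv2.cvtColor(ims[1],cv2.COLOR_RGB2BGR))
E
```

```text
0.0 [ 244.33515669 -547.24383108  249.39220812] [ 9.78049242e-01  2.08371580e-01 -9.09123942e-05 -9.78192475e-04] [ 0.28759005 -0.45245738  0.0359277 ] 84.99286465248042
scene [[489.5154087681051, 0.0, 250.33320103187896], [0.0, 489.5154087681051, 193.79161060278483], [0.0, 0.0, 1.0]] [[0.4585883102467597, 0.8885492390402618, -0.013304567110329428], [0.7369422882860742, -0.3886239204002578, -0.5530709829926163], [-0.4966012741029833, 0.24382718940615639, -0.8330278964510061]] [-247.4888917455425, -285.83658307646164, 1218.7088866965948]
polarimeter [([213.9, 266.3], 0.65), ([262.6, 223.4], 0.58)]
trough_mid [([211.5, 249.8], 0.95)]
stop_face [([263.2, 224.1], 0.76), ([220.7, 264.0], 0.63)]
sample_tube [([214.0, 243.7], 0.58)]
lid_hinge [([214.9, 268.7], 0.94)]
lid_edge [([223.2, 263.1], 0.71)]
sample_flask [([297.2, 180.6], 0.68)]
[[181.9, 224.3, 248.1, 263.1]]
top [[410.1614542779506, 0.0, 255.42150763397507], [0.0, 410.1614542779506, 186.60902650733527], [0.0, 0.0, 1.0]] [[-0.004995054124289185, -0.9998319261229945, 0.017639981277718493], [-0.9891661818262109, 0.00235211562777317, -0.1467812395486188], [0.14671507818097923, -0.018182053163942294, -0.9890116777758959]] [18.614260647383798, 515.7914191238303, 872.6303234476535]
polarimeter [([291.9, 179.9], 0.95)]
trough_mid [([297.4, 178.8], 0.66)]
stop_face [([251.6, 175.1], 0.69)]
sample_tube []
lid_hinge [([306.8, 148.8], 0.85)]
lid_edge [([315.9, 103.2], 0.9)]
sample_flask [([188.2, 225.8], 0.97)]
[[264.9, 175.4, 327.7, 188.9]]
```

View pics/a.png

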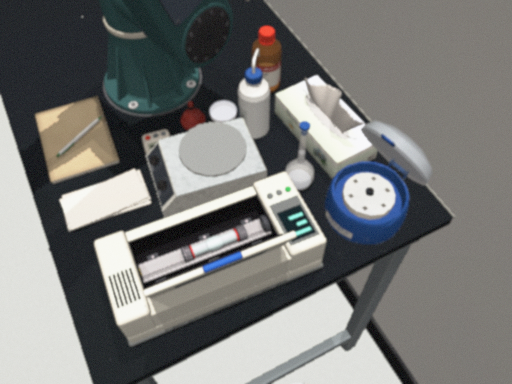

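View pics/b.png

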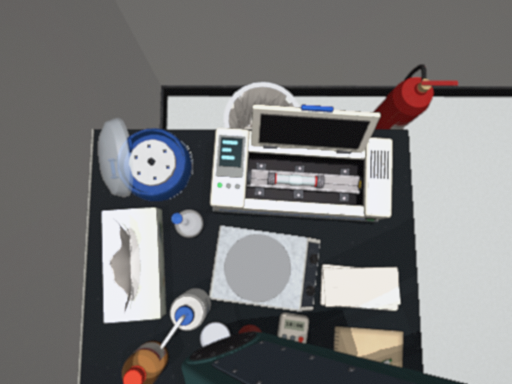

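The scene view (from behind) shows the polarimeter at about (210,255), with its detector end to the right. In the top view the tube spans columns 265–327 at row 181, the open lid edge is at (316,105) and the flask is at (188,224). Next I'll fit the polarimeter pose.

```bash
cat >> h.py <<'E'
from scipy.optimize import least_squares
def proj(s,X):
    c=np.atleast_2d(X)@np.array(s['R']).T+s['t']; p=c@np.array(s['intrinsics']).T; return p[:,:2]/p[:,2:]
def W(q,P):
    c,s_=np.cos(q[2]),np.sin(q[2]); P=np.atleast_2d(P)
    return np.c_[q[0]+c*P[:,0]-s_*P[:,1], q[1]+s_*P[:,0]+c*P[:,1], P[:,2]]
def edge(a): return [50-129*-np.cos(np.pi-a)*-1 if 0 else 50-129*np.cos(a),-7.5,104+129*np.sin(a)]
E
python3 - <<'E'
from h import *
S={c:optics.snapshot(c) for c in ['scene','top']}
ob=[('top',[0,0,0],[291.9,179.9]),('top',[-12,0,52],[297.4,178.8]),('top',[-12,105,72],[251.6,175.1]),('top',[50,-7.5,104],[306.8,148.8]),('top',edge(1.95),[315.9,103.2]),
('scene',[-12,0,52],[211.5,249.8]),('scene',[-12,105,72],[263.2,224.1]),('scene',[50,-7.5,104],[214.9,268.7]),('scene',edge(1.95),[223.2,263.1]),('scene',[0,0,0],[213.9,266.3])]
f=lambda q:np.concatenate([(proj(S[c],W(q,P))[0]-p) for c,P,p in ob])
q=least_squares(f,[530,-80,0],loss='soft_l1',x_scale=[10,10,.1]).x
print(q,np.round(f(q).reshape(-1,2),1).tolist())
for c,(x0,y0) in {'top':(200,90),'scene':(85,160)}.items():
    k=4 if c=='top' else 3
    im=cv2.cvtColor(S[c]['frame'],cv2.COLOR_RGB2BGR)[y0:y0+145 if c=='top' else y0+190,x0:x0+200 if c=='top' else x0+255]
    im=cv2.resize(im,None,fx=k,fy=k,interpolation=cv2.INTER_CUBIC)
    P=[[sx*82.5,y,112] for sx in(-1,1) for y in(-185,-130,115,185)]+[[-12,105,72],[-12,-130,52],[-12,0,52],[50,-7.5,104],edge(1.95)]
    for p in proj(S[c],W(q,P)): cv2.circle(im,tuple(int(v) for v in (p-[x0,y0])*k+k/2),3,(0,0,255),1)
    cv2.imwrite(f'pics/c_{c}.png',im)
E
```

```text
[ 5.39695701e+02 -7.62925920e+01 -7.44459562e-02] [[3.2, -1.1], [0.1, 1.4], [-1.8, 0.1], [-1.2, -1.5], [0.2, 2.6], [-1.2, 0.7], [-0.3, 1.0], [1.6, -0.3], [-0.7, -2.4], [0.8, 1.8]]
```

View pics/c_top.png

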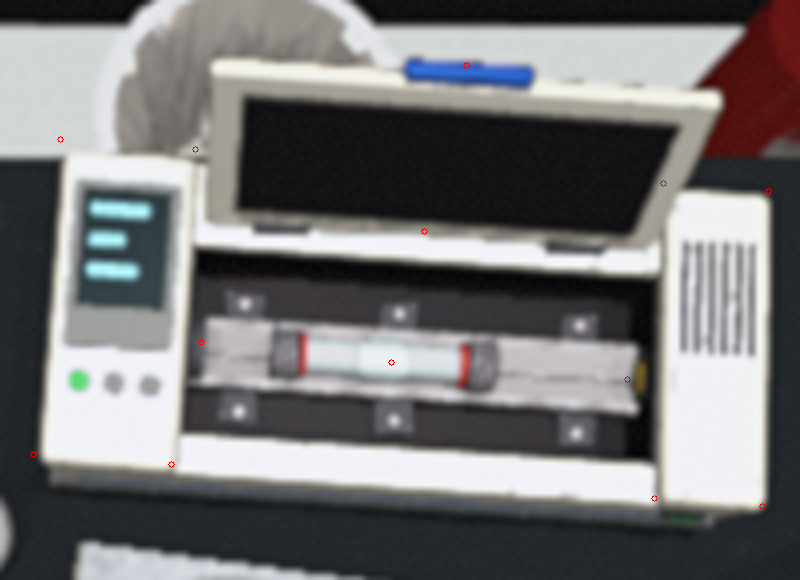

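View pics/c_scene.png

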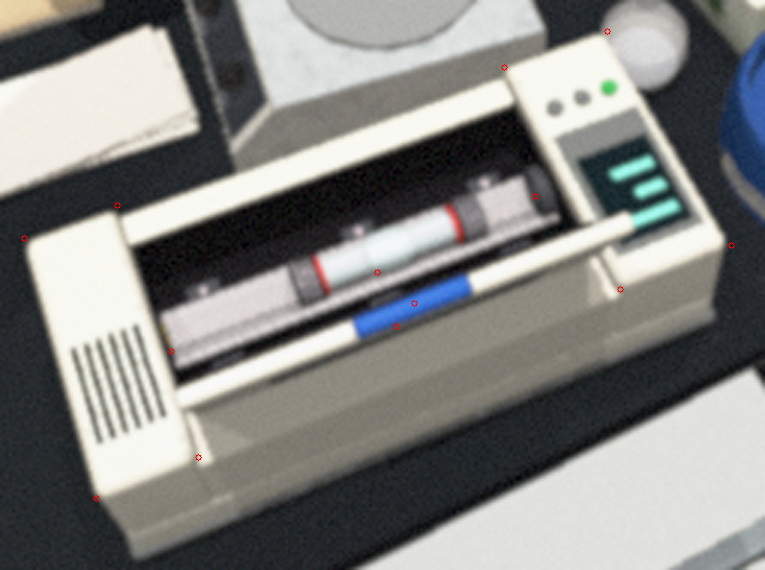

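Run:
```python
from h import *
S={c:optics.snapshot(c) for c in ['scene','top']}
T=[([82.5,185,112],64,153),([-82.5,185,112],42,462),([-82.5,115,112],177,465),([82.5,-185,112],770,196),([-82.5,-185,112],766,508),([-82.5,-130,112],660,500),(edge(1.95),469,70)]
C=[([-82.5,115,112],512,77),([-82.5,185,112],602,35),([82.5,185,112],724,240),([82.5,-185,112],98,497),([-82.5,-185,112],27,243),([-82.5,-130,112],112,212),(edge(1.95),413,306)]
ob=[('top',P,np.array([u,v])/4+[200-.125*4/4,90-.125]) for P,u,v in T]+[('scene',P,np.array([u,v])/3+[85-.33,160-.33]) for P,u,v in C]
f=lambda q:np.concatenate([(proj(S[c],W(q,P))[0]-p) for c,P,p in ob])
for sel in (ob,ob[:7],ob[7:]):
    ff=lambda q:np.concatenate([(proj(S[c],W(q,P))[0]-p) for c,P,p in sel])
    q=least_squares(ff,[540,-76,-.07],loss='soft_l1',x_scale=[10,10,.1]).x
    print(q,np.round(ff(q).reshape(-1,2),1).tolist())
    if sel is ob: q0=q
np.save('q.npy',q0)
ys=np.arange(-100,110,.5)
for c,k,o,es in (('top',4,(200,90),[(272,354),(497,365)]),('scene',3,(85,160),[(486,214),(294,284)])):
    L=proj(S[c],W(q0,np.c_[0*ys-12,ys,0*ys+72]))
    for e in es:
        p=np.array(e)/k+o; d=np.linalg.norm(L-p,axis=1); print(c,ys[d.argmin()],d.min())
print('edge',W(q0,edge(1.95)),'tube axis mid',W(q0,[[-12,0,72],[-12,-60,72]]))
for c in S:
    s=S[c]; 
    fl=place_of(c,'sample_flask')[0]['pixel']
    g=least_squares(lambda x:proj(s,[x[0],x[1],0])[0]-fl,[450,100]).x; print('flask',c,g)
```

```text
[ 5.38472240e+02 -7.83247299e+01 -6.63503903e-02] [[-0.5, -2.4], [-1.2, -0.8], [-0.4, 0.6], [0.0, -1.7], [0.1, -0.8], [-0.5, -0.5], [-0.3, -1.0], [-4.5, -3.6], [-0.4, -2.0], [1.0, 0.7], [-1.6, 0.9], [-2.7, -0.7], [0.0, -1.7], [-0.9, -1.2]]
[ 5.36626297e+02 -7.90615317e+01 -6.63291682e-02] [[-0.2, -1.5], [-0.9, 0.1], [-0.0, 1.5], [0.4, -0.9], [0.5, 0.1], [-0.1, 0.4], [0.1, 0.0]]
[ 5.40755783e+02 -7.75051155e+01 -6.68010158e-02] [[-3.5, -2.9], [0.7, -1.3], [2.1, 1.6], [-0.7, 1.9], [-1.8, 0.1], [0.9, -0.9], [0.2, -0.1]]
top 68.0 1.2435719040816429
top -53.0 0.42057086064217436
scene 75.5 0.9798379204611192
scene -47.5 0.3269776143534997
edge [[635.51320976 -92.28944054 223.83580324]] tube axis mid [[ 526.49864439  -77.52910925   72.        ]
 [ 522.52054132 -137.39708646   72.        ]]
flask scene [444.81198949 164.12698332]
flask top [431.03510707 165.96304949]
```

```bash
cat >> h.py <<'E'
from scipy.spatial.transform import Rotation as Ro
def to(P,frame=True,ya=0):
    "polarimeter-frame TCP target (mm) -> tool delta; tool y along polarimeter +x*ya"
    q=np.load('q.npy'); o=r.get_obs(); R=Ro.from_quat(o['eef_rot'])
    X=W(q,P)[0] if frame else np.array(P)
    y=np.array([np.cos(q[2]),np.sin(q[2]),0]); z=np.array([0,0,-1.]); G=Ro.from_matrix(np.c_[np.cross(y,z),y,z])
    print('t',round(o['time_s'],2),'delta mm',R.inv().apply(X-o['position']).round(1),'twist',(R.inv()*G).as_rotvec(degrees=True).round(2),'world',X.round(1),'F',np.round(o['force'],1))
    c,s=np.cos(q[2]),np.sin(q[2]); d=o['position']-np.array([q[0],q[1],0]); print('now pol',np.round([c*d[0]+s*d[1],-s*d[0]+c*d[1],d[2]],1))
E
python3 -c "
from h import *
to([-12,-88,160])"
```

```text
t 1.2 delta mm [ 408.1 -236.8   90.3] twist [-1.000e-02 -1.000e-02 -6.215e+01] world [ 520.7 -165.3  160. ] F [ 0.  -0.5 -0.6]
now pol [-262.2 -488.   250.3]
```

```bash
python3 -m inch '{"delta_pos":[[0.408,-0.237,0.09],[0.408,-0.237,0.09],[0.408,-0.237,0.09],[0.408,-0.237,0.09],[0.408,-0.237,0.09],[0.408,-0.237,0.09],[0.408,-0.237,0.09],[0.408,-0.237,0.09]],"twist":[[0,0,-62.1],[0,0,-62.1],[0,0,-62.1],[0,0,-62.1],[0,0,-62.1],[0,0,-62.1],[0,0,-62.1],[0,0,-62.1]],"hand":[0,0,0,0,0,0,0,0]}' 30; python3 -c "
from h import *
to([-12,-88,160])"
```

```text
time_s: 2.0
position: [475.4, -227.6, 175.3]
eef_rot: [0.729, 0.685, 0.0, 0.0]
force: [1.4, -0.6, 0.2]
finger_gap: -0.1
finger_force: 0.0
t 2.0 delta mm [64.9 41.2 15.3] twist [0.04 0.02 0.21] world [ 520.7 -165.3  160. ] F [ 1.4 -0.6  0.2]
now pol [ -53.  -153.1  175.3]
```

```bash
python3 -m inch '{"delta_pos":[[0.06,0.036,0.015],[0.06,0.036,0.015],[0.06,0.036,0.015],[0.06,0.036,0.015],[0.06,0.036,0.015],[0.06,0.036,0.015],[0.06,0.036,0.015],[0.06,0.036,0.015]],"twist":[[0,0,0],[0,0,0],[0,0,0],[0,0,0],[0,0,0],[0,0,0],[0,0,0],[0,0,0]],"hand":[0,0,0,0,0,0,0,0]}' 30
python3 - <<'E'
from h import *
to([-12,-85,91])
S=optics.snapshot('scene');T=optics.snapshot('top')
a=cv2.resize(S['frame'][200:320,100:300],None,fx=3,fy=3);b=cv2.resize(T['frame'][100:220,200:400],None,fx=3,fy=3)
cv2.imwrite('pics/d.png',cv2.cvtColor(cv2.resize(np.vstack([a,b]),(500,600)),cv2.COLOR_RGB2BGR))
E
```

```text
time_s: 2.8
position: [514.0, -172.5, 160.5]
eef_rot: [0.731, 0.682, 0.0, 0.0]
force: [-0.2, 0.4, 0.6]
finger_gap: -0.3
finger_force: 0.0
t 2.8 delta mm [10.6  6.1 69.6] twist [ 0.01  0.   -0.12] world [ 520.9 -162.3   91. ] F [-0.2  0.4  0.6]
now pol [-18.2 -95.6 160.5]
```

View pics/d.png

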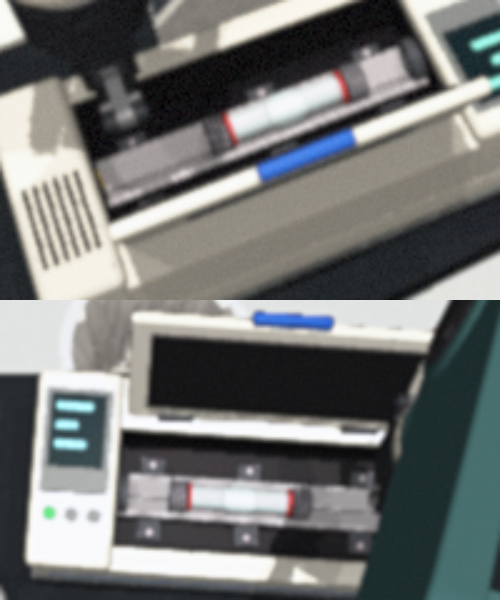

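The closed fingers hang over the lamp end of the compartment, behind the tube's rear cap and clear of the lid. I'll descend behind the tube.

```bash
python3 -m inch '{"delta_pos":[[0.01,0.006,0.02],[0.01,0.006,0.04],[0.01,0.006,0.06],[0.01,0.006,0.068],[0.01,0.006,0.068],[0.01,0.006,0.068],[0.01,0.006,0.068],[0.01,0.006,0.068]],"twist":[[0,0,0],[0,0,0],[0,0,0],[0,0,0],[0,0,0],[0,0,0],[0,0,0],[0,0,0]],"hand":[0,0,0,0,0,0,0,0]}' 30
python3 - <<'E'
from h import *
to([-12,-65,91])
E
```

```text
time_s: 3.7
position: [521.6, -162.4, 93.3]
eef_rot: [0.73, 0.683, 0.0, 0.001]
force: [0.0, -0.5, -0.2]
finger_gap: -0.2
finger_force: 0.0
t 3.7 delta mm [20.  -0.7  2.3] twist [ 0.09  0.03 -0.05] world [ 522.2 -142.4   91. ] F [ 0.  -0.5 -0.2]
now pol [-11.3 -85.   93.3]
```

```bash
python3 -m inch '{"delta_pos":[[0.008,0,0.002],[0.015,0,0.002],[0.021,0,0.002],[0.027,0,0.002],[0.033,0,0.002],[0.039,0,0.002],[0.044,0,0.002],[0.048,0,0.002]],"twist":[[0,0,0],[0,0,0],[0,0,0],[0,0,0],[0,0,0],[0,0,0],[0,0,0],[0,0,0]],"hand":[0,0,0,0,0,0,0,0]}' 30
python3 - <<'E'
from h import *
S=optics.snapshot('scene')
to([-12,-26,91])
a=cv2.resize(S['frame'][200:320,100:300],None,fx=3,fy=3)
cv2.imwrite('pics/e.png',cv2.cvtColor(a,cv2.COLOR_RGB2BGR))
E
```

```text
time_s: 4.5
position: [524.2, -113.8, 90.3]
eef_rot: [0.73, 0.683, 0.0, -0.0]
force: [0.5, 0.1, -0.1]
finger_gap: 0.1
finger_force: 0.4
t 4.55 delta mm [ 9.8  0.  -0.7] twist [-0.01 -0.03 -0.03] world [ 524.8 -103.5   91. ] F [-0.7 -0.3  0.7]
now pol [-12.  -35.8  90.3]
```

View pics/e.png

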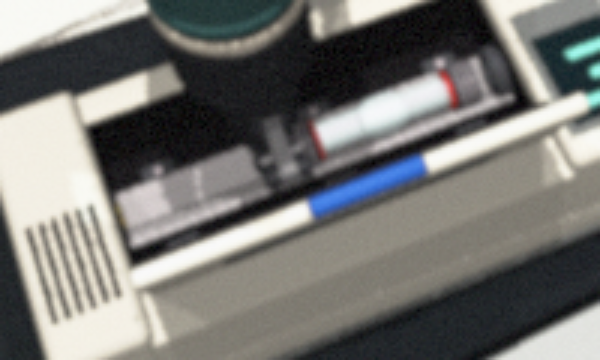

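The finger is against the rear cap at (290,150), and the front cap at (470,80) is nearly at the stop ring at (490,75). I'll creep the last few mm.

```bash
python3 -m inch '{"delta_pos":[[0.001,0,0],[0.002,0,0],[0.003,0,0],[0.004,0,0],[0.005,0,0],[0.006,0,0],[0.007,0,0],[0.007,0,0]],"twist":[[0,0,0],[0,0,0],[0,0,0],[0,0,0],[0,0,0],[0,0,0],[0,0,0],[0,0,0]],"hand":[0,0,0,0,0,0,0,0]}' 30; python3 -c "
from h import *
to([-12,-26,91])"
```

```text
time_s: 5.35
position: [524.7, -107.1, 90.4]
eef_rot: [0.73, 0.683, 0.0, -0.0]
force: [-0.3, 0.3, -0.2]
finger_gap: -0.0
finger_force: 0.0
t 5.35 delta mm [ 3.6 -0.1 -0.6] twist [ 0.   -0.01 -0.05] world [ 524.8 -103.5   91. ] F [-0.3  0.3 -0.2]
now pol [-11.9 -29.6  90.4]
```

```bash
python3 -m inch '{"delta_pos":[[0.0005,0,0],[0.001,0,0],[0.0015,0,0],[0.002,0,0],[0.0025,0,0],[0.003,0,0],[0.003,0,0],[0.003,0,0]],"twist":[[0,0,0],[0,0,0],[0,0,0],[0,0,0],[0,0,0],[0,0,0],[0,0,0],[0,0,0]],"hand":[0,0,0,0,0,0,0,0]}' 30; python3 -c "
from h import *
to([-12,-26,91])"
```

```text
time_s: 6.15
position: [524.9, -104.2, 90.4]
eef_rot: [0.73, 0.683, 0.0, -0.0]
force: [0.2, 0.0, -0.7]
finger_gap: 0.1
finger_force: 0.1
t 6.15 delta mm [ 0.7 -0.1 -0.6] twist [ 0.   -0.01 -0.05] world [ 524.8 -103.5   91. ] F [ 0.2  0.  -0.7]
now pol [-11.9 -26.7  90.4]
```

```bash
python3 -m inch '{"delta_pos":[[0.0003,0,0],[0.0006,0,0],[0.0009,0,0],[0.0012,0,0],[0.0015,0,0],[0.0018,0,0],[0.002,0,0],[0.002,0,0]],"twist":[[0,0,0],[0,0,0],[0,0,0],[0,0,0],[0,0,0],[0,0,0],[0,0,0],[0,0,0]],"hand":[0,0,0,0,0,0,0,0]}' 30
python3 - <<'E'
from h import *
S=optics.snapshot('scene')
to([-12,-26,91])
a=cv2.resize(S['frame'][200:280,170:300],None,fx=5,fy=5,interpolation=cv2.INTER_CUBIC)
cv2.imwrite('pics/f.png',cv2.cvtColor(a,cv2.COLOR_RGB2BGR))
E
```

```text
time_s: 6.95
position: [525.1, -104.1, 90.6]
eef_rot: [0.73, 0.683, -0.001, 0.001]
force: [-1.3, -8.7, -0.7]
finger_gap: -0.2
finger_force: 4.8
t 7.0 delta mm [ 0.6 -0.4 -0.4] twist [0.02 0.16 0.01] world [ 524.8 -103.5   91. ] F [-1.6 -9.6  0.5]
now pol [-11.6 -26.6  90.6]
```

View pics/f.png

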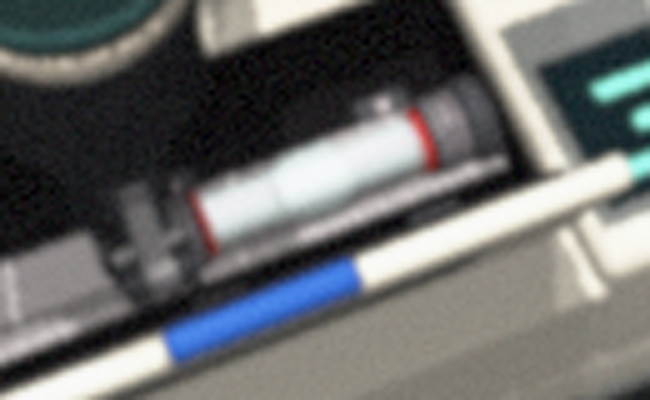

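Contact with the stop is confirmed: 9 N of force and the cap flush against the ring. I'll back off, then rise.

```bash
python3 -m inch '{"delta_pos":[[-0.008,0,0],[-0.02,0,0],[-0.02,0,-0.02],[-0.02,0,-0.06],[-0.02,0,-0.1],[-0.02,0,-0.14],[-0.02,0,-0.18],[-0.02,0,-0.205]],"twist":[[0,0,0],[0,0,0],[0,0,0],[0,0,0],[0,0,0],[0,0,0],[0,0,0],[0,0,0]],"hand":[0,0,0,0,0,0,0,0]}' 30; python3 -c "
from h import *
to([138,-7.5,295])"
```

```text
time_s: 7.8
position: [524.5, -122.9, 298.7]
eef_rot: [0.731, 0.683, 0.001, 0.002]
force: [0.1, -0.8, -0.0]
finger_gap: -0.2
finger_force: 0.0
t 7.8 delta mm [ 38.  148.9   4.3] twist [ 0.22  0.02 -0.06] world [675.7 -95.  295. ] F [ 0.1 -0.8 -0. ]
now pol [-11.  -45.4 298.7]
```

```bash
python3 -m inch '{"delta_pos":[[0.01,0.04,0],[0.02,0.08,0],[0.03,0.12,0],[0.038,0.149,0.004],[0.038,0.149,0.004],[0.038,0.149,0.004],[0.038,0.149,0.004],[0.038,0.149,0.004]],"twist":[[0,0,0],[0,0,0],[0,0,0],[0,0,0],[0,0,0],[0,0,0],[0,0,0],[0,0,0]],"hand":[0,0,0,0,0,0,0,0]}' 30
python3 - <<'E'
from h import *
to([138,-7.5,224])
S=optics.snapshot('scene');T=optics.snapshot('top')
a=cv2.resize(S['frame'][150:320,100:340],(480,340));b=cv2.resize(T['frame'][60:190,200:384],(368,260))
b=cv2.copyMakeBorder(b,0,0,0,112,0)
cv2.imwrite('pics/g.png',cv2.cvtColor(np.vstack([a,b]),cv2.COLOR_RGB2BGR))
E
```

```text
time_s: 8.6
position: [673.7, -94.7, 291.7]
eef_rot: [0.731, 0.683, -0.0, -0.0]
force: [-0.6, 0.2, 0.6]
finger_gap: -0.0
finger_force: 0.0
t 8.6 delta mm [-0.1  2.  67.7] twist [-0.03 -0.01 -0.08] world [675.7 -95.  224. ] F [-0.6  0.2  0.6]
now pol [136.1  -7.4 291.7]
```

View pics/g.png

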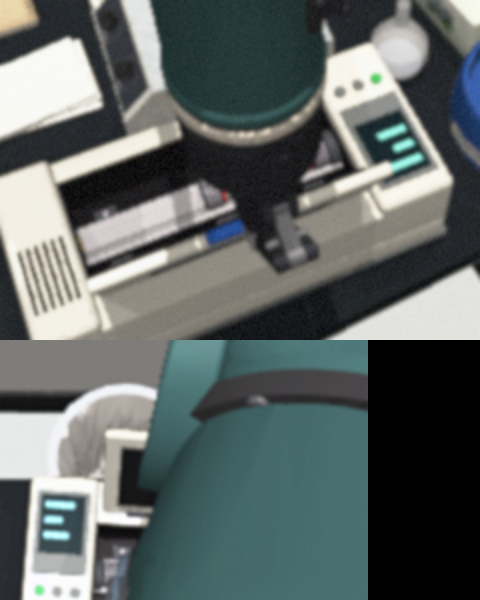

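The fingers are above and just behind the blue lip, at (285,240) against the lip's (230,232). I'll lower them behind it.

```bash
python3 -m inch '{"delta_pos":[[0,0.002,0.012],[0,0.002,0.024],[0,0.002,0.036],[0,0.002,0.048],[0,0.002,0.06],[0,0.002,0.068],[0,0.002,0.068],[0,0.002,0.068]],"twist":[[0,0,0],[0,0,0],[0,0,0],[0,0,0],[0,0,0],[0,0,0],[0,0,0],[0,0,0]],"hand":[0,0,0,0,0,0,0,0]}' 30; python3 -c "
from h import *
to([138,-7.5,224])"
```

```text
time_s: 9.5
position: [677.0, -94.5, 223.3]
eef_rot: [0.73, 0.683, 0.0, -0.0]
force: [0.4, 0.4, 0.5]
finger_gap: -0.1
finger_force: 0.0
t 9.5 delta mm [-0.5 -1.3 -0.7] twist [-0.   -0.01 -0.05] world [675.7 -95.  224. ] F [0.4 0.4 0.5]
now pol [139.3  -7.  223.3]
```

```bash
python3 -m inch '{"delta_pos":[[0,-0.012,0],[0,-0.022,0],[0,-0.032,0],[0,-0.042,0],[0,-0.052,0],[0,-0.062,0],[0,-0.072,0],[0,-0.08,0]],"twist":[[0,0,0],[0,0,0],[0,0,0],[0,0,0],[0,0,0],[0,0,0],[0,0,0],[0,0,0]],"hand":[0,0,0,0,0,0,0,0]}' 30; python3 -m inch '{"delta_pos":[[0,-0.008,0],[0,-0.016,0],[0,-0.024,0],[0,-0.032,0],[0,-0.038,0],[0,-0.038,0],[0,-0.038,0],[0,-0.038,0]],"twist":[[0,0,0],[0,0,0],[0,0,0],[0,0,0],[0,0,0],[0,0,0],[0,0,0],[0,0,0]],"hand":[0,0,0,0,0,0,0,0]}' 30;python3 -c "
from h import *
to([138,-7.5,300])
optics.snapshot('scene');print(place_of('scene','lid_edge'))"
```

```text
time_s: 10.3
position: [595.9, -89.0, 223.3]
eef_rot: [0.73, 0.683, -0.0, -0.0]
force: [0.4, 0.1, 0.3]
finger_gap: 0.2
finger_force: 0.2
time_s: 11.1
position: [559.5, -86.6, 223.4]
eef_rot: [0.73, 0.683, 0.0, 0.0]
force: [-0.3, 0.6, 0.5]
finger_gap: -0.1
finger_force: 0.0
t 11.1 delta mm [ -0.5 116.5 -76.5] twist [ 0.03 -0.   -0.05] world [675.7 -95.  300. ] F [-0.3  0.6  0.5]
now pol [ 21.5  -6.9 223.4]
[{'pixel': [209.5, 269.5], 'confidence': 0.49}, {'pixel': [297.9, 180.8], 'confidence': 0.25}]
```

```bash
W='x'; python3 -m inch '{"delta_pos":[[0,0,-0.03],[0,0,-0.06],[0,0,-0.09],[0,0,-0.12],[-0.04,0,-0.12],[-0.08,0,-0.12],[-0.12,0,-0.12],[-0.16,0,-0.12]],"twist":[[0,0,0],[0,0,0],[0,0,0],[0,0,0],[0,0,0],[0,0,0],[0,0,0],[0,0,0]],"hand":[0,0,0,0,0,0,0,0]}' 30; python3 -m inch '{"delta_pos":[[-0.04,0,0],[-0.08,0,0],[-0.1,0,0],[-0.1,0,0],[-0.1,0,0],[-0.1,0,0],[-0.1,0,0],[-0.1,0,0]],"twist":[[0,0,0],[0,0,0],[0,0,0],[0,0,0],[0,0,0],[0,0,0],[0,0,0],[0,0,0]],"hand":[0,0,0,0,0,0,0,0]}' 30;python3 -m inch '{"delta_pos":[[0,0,0],[0,0,0],[0,0,0],[0,0,0],[0,0,0],[0,0,0],[0,0,0],[0,0,0]],"twist":[[0,0,0],[0,0,0],[0,0,0],[0,0,0],[0,0,0],[0,0,0],[0,0,0],[0,0,0]],"hand":[0,0,0,0,0,0,0,0]}' 30;python3 - <<'E'
from h import *
to([0,0,300])
S=optics.snapshot('scene');T=optics.snapshot('top')
q=np.load('q.npy');p=place_of('scene','lid_edge')[:1];print(p)
for a in (0,.1,.3): print(a,proj(S,W(q,edge(a))))
for c,s in (('scene',S),('top',T)): print(c,[x['pixel'] for x in place_of(c,'sample_flask')[:1]])
cv2.imwrite('pics/i.png',cv2.cvtColor(cv2.resize(S['frame'][150:330,90:330],(720,540)),cv2.COLOR_RGB2BGR))
E
```

```text
time_s: 12.0
position: [548.4, -247.6, 343.5]
eef_rot: [0.73, 0.683, 0.0, 0.0]
force: [1.4, 0.0, 0.3]
finger_gap: 0.2
finger_force: 0.0
time_s: 12.8
position: [542.0, -344.8, 343.6]
eef_rot: [0.73, 0.683, 0.0, 0.0]
force: [-0.2, 0.3, 0.6]
finger_gap: 0.1
finger_force: 0.0
time_s: 13.6
position: [541.6, -346.0, 343.3]
eef_rot: [0.73, 0.683, 0.0, -0.0]
force: [-0.2, 0.2, 0.8]
finger_gap: -0.2
finger_force: 0.0
t 13.6 delta mm [266.9 -21.2  43.3] twist [-0.   -0.01 -0.05] world [538.5 -78.3 300. ] F [-0.2  0.2  0.8]
now pol [  20.9 -266.9  343.3]
[{'pixel': [261.7, 225.4], 'confidence': 0.67}]
0 [[189.50288264 208.36047615]]
0.1 [[188.78065529 204.82757745]]
0.3 [[188.04945477 199.33518021]]
scene [[297.0, 182.0]]
top [[189.8, 222.8]]
```

View pics/i.png

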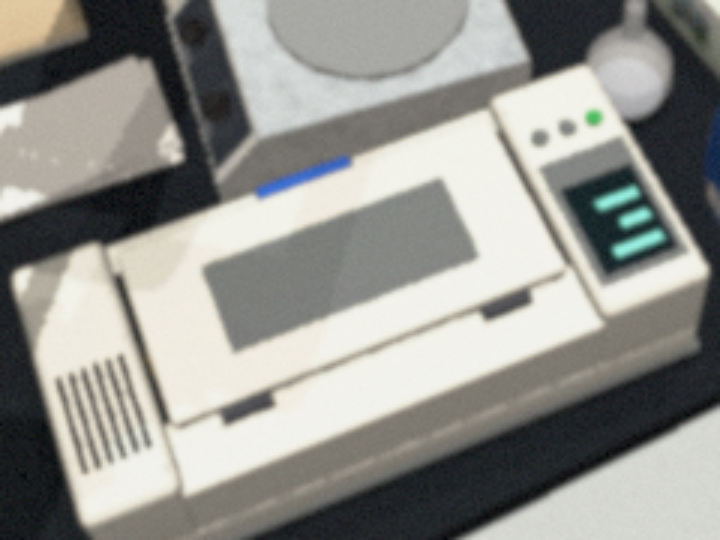

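The lid is shut: its lip is at pixel (191,209), where (189.5,208.4) is predicted for angle 0. The flask hasn't moved. I'll let things settle briefly and hand in.

```bash
python3 -m inch '{"delta_pos":[[0,0,0],[0,0,0],[0,0,0],[0,0,0],[0,0,0],[0,0,0],[0,0,0],[0,0,0]],"twist":[[0,0,0],[0,0,0],[0,0,0],[0,0,0],[0,0,0],[0,0,0],[0,0,0],[0,0,0]],"hand":[0,0,0,0,0,0,0,0]}' 30;python3 -c "
from h import *
print(r.job_done())"
```

```text
time_s: 14.65
position: [541.6, -346.0, 343.3]
eef_rot: [0.73, 0.683, 0.0, -0.0]
force: [0.2, 0.2, 0.3]
finger_gap: -0.1
finger_force: 0.0
the job is handed in; nothing more can be done
None
```

I slid the tube against the stop ring (contact felt at about 9 N), closed the lid, left the flask where it stood, and handed the job in at about 14.7 s; no verdict was returned.

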